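# Refit the colour pans in a painter's palette

### The arm

A 6-joint arm with a two-finger parallel gripper is mounted at the origin on the work surface. World frame = base frame: x ahead of the robot, y to its left, z up, the work surface at z = 0. Lengths are in m, angles in rad, forces in N, time in s.
With the tool pointing down it reaches from about 0.375 to 0.9 m from the base axis. Payload 3.1 kg.
Tool frame: the origin (TCP) lies at the very end of the fingers, on their centre line; the grasp point (between the pads) lies 19 mm behind it; z points along the fingers, y is the line along which they close (so a half turn about z gives the same grasp; the last joint's range is limited). The gripper opens to 85 mm and grips with 20 to 120 N. Pads are 22 mm wide; open, the fingers measure 114 mm over their backs; the gripper's body (76 mm by 85 mm) begins 54 mm behind the grasp point. The pads swing forward as they close: fully open they stand 13 mm farther back than shut.
Start: joints at [-1.367, 0.527, 1.433, -0, 1.181, -0.178], TCP at [0.233, -0.58, 0.231] pointing down, gripper open.
Joint ranges: [-3.08, 3.08], [-0.75, 2.2], [0.22, 2.44], [-1.43, 4.57], [0, 2.65], [-2.85, 2.85]. Speed limits (rad/s): [2.79, 2.79, 3.14, 3.14, 3.14, 3.14].

### API

Orientations are given as a unit quaternion [x, y, z, w].
In Python, from station import manip, vision gives the robot as it stands.
- The arm moves only by the tool drive_tool, never from a script. Its argument "deltas" is a list that holds one entry, the list of rows, each a list of 4 numbers: the shift along the tool's x, y, z in mm, then the turn about the tool's z in rad. A call has 1 to 5 rows; each row is the pose to reach, as a shift and turn from the pose commanded when the call began, along the tool's axes at that moment; what a row does not reach only later rows make up. A row lasts 1/12 s, in which the tool goes at most 41.7 mm and 7.16 degrees, less where a joint would pass 70% of its speed; a pose out of reach is approached as far as the arm can. A call with a gripper value outside its range is refused whole. "jaw" is the finger opening in mm, from 0 to 85.4, set as the call begins (left out, the last holds). The fingers move at their own pace and stop on an object; "force" is the grip in N (left out, the last holds). Time passes only in rows, so rows that repeat a pose let the fingers close. It gives the time, the measured TCP pose, the force, the opening and the grip force at its end, in the units of the state.
- manip.sense(): the state, without advancing time (a new reading comes with each control period).
- vision.snapshot(name): name is "scene" or "top" or "wrist"; returns the picture (400x640x3 uint8, red, green, blue); there is no depth.
- vision.camera_model(name): a dict with "camera_matrix" (3x3 intrinsics, pixels), "D" ([k1, k2, p1, p2, k3] as OpenCV has them; the pictures are not rectified), "rvec" (rotation vector, rad) and "tvec" (3), from world to camera coordinates, as OpenCV has them. Camera axes: x right, y down, z forward; pixel columns grow to the right and rows downward; lengths in m; the calibration is good to about 2 mm. A picture is of the moment at which its call begins: read the wrist's pose just before it. camera_model takes no time and is no camera call; for the wrist camera it gives the pose at the moment of the call.
- manip.sign_off(): hands the job in; it is judged then, once.
The state is a dict: "t": time; "q": joint angles; "qd": joint speeds; "tau": joint torques, N m; "tcp_pos": TCP position; "tool_rot": TCP orientation; "force": force on the tool from outside, world axes, zero at the start; "ft_torque": the same for the moment, N m; "finger_gap": opening from 0.0 (shut) to 1.0 (fully open); "gripper_force": force on a finger pad.
Only numpy, scipy, OpenCV 4.12 (cv2) and the standard library are available. Lean on these libraries where they do the work, as an engineer would, in place of code of your own. Each camera call takes 0.05 s, during which the arm holds its last target. There are 200 camera calls.

### The job

Put the red and the yellow colour pan each into the empty palette well that bears its colour and shape, colour side up, and press each one down past the spring clips until it is fully home and flush with the palette's deck. The dry colour cakes crack easily, so press gently, and leave the paint jars, the tape roll and the owl figurine where they stand.

Things in the scene. Friction and masses are not known exactly. Their poses are not given: they have to be found in the camera images.
- pan_red: long colour pan, 56 (x) x 34 (y) x 28 mm (z) white plastic block, red top and band, 60 g, upright on the table. Origin: centre of its underside. The yellow pan starts only 12 to 22 mm from its +y side, and a jar 12 to 20 mm from each x end. It cracks if driven onto the well's floor with a peak over 100 N: bottom it slowly.
- pan_yellow: square colour pan, 38 x 38 x 28 mm (z) white plastic block with a yellow top and yellow band, about 60 g, upright on the table. Origin: centre of its underside. Cracks like the red one.
- palette: fixed dark steel palette tray, 84 (x) x 170 (y) mm, holding three cassettes side by side along y in any order: red-striped, yellow-striped and one already filled with blue; flat deck 37 mm above the table. Origin: centre of its underside
- well_red: white palette cassette 76 x 54 x 32 mm with a red stripe at its -x end and in its middle an empty well 59 x 37 mm (x, y), 28 mm deep, its mouth bevelled 3.5 mm wider over the top 5 mm. Origin: centre of its underside, z up. Brass leaf springs in the well's two x end walls lean 3.5 mm in, 6 to 21 mm below the deck: a pan enters some 12 mm freely, then is held up until pressed (4 to 10 N).
- well_red_floor (a point): centre of the floor of the red-striped well; axes as its cassette
- well_red_mouth (a point): centre of the mouth of the red-striped well, level with the palette's deck, 28 mm above the floor
- well_yellow: white palette cassette 76 x 54 x 32 mm with a yellow stripe at its -x end and in its middle an empty well 41 x 41 mm (x, y), 28 mm deep, its mouth bevelled 3.5 mm wider over the top 5 mm. Origin: centre of its underside, z up. Brass leaf springs in the well's two x end walls lean 3.5 mm in, 6 to 21 mm below the deck: a pan enters some 12 mm freely, then is held up until pressed (4 to 10 N).
- well_yellow_floor (a point): centre of the floor of the yellow-striped well; axes as its cassette
- well_yellow_mouth (a point): centre of the mouth of the yellow-striped well, level with the palette's deck, 28 mm above the floor
- jar_black: round black paint jar, 56 mm diameter, 62 mm tall, near one end of the red pan; origin: centre of its underside. Leave alone
- jar_green: round green paint jar with black lid, 56 mm diameter, 62 mm tall, near the other end of the red pan; origin: centre of its underside. Leave alone
- tape: roll of brown masking tape lying flat, 100 mm outer diameter, 45 mm tall; origin: centre of its underside. Leave alone
- figurine: squat dark owl figurine with red ears, 58 mm diameter, 66 mm tall; origin: centre of its underside. Leave alone
Not all that is in view belongs to the job. What is shaped like the pan_yellow but orange or turquoise is not meant.

How it is judged:
At the end, for the whole second after the job is handed in: Each pan sits upright (within 0.06 rad) in the well of its colour, its underside within 2.5 mm of the well's floor so that its top is flush with the deck, centred within 4 mm and at rest; the jars, the tape roll and the figurine stand upright within 25 mm of where they began (z of pan_red in the frame of well_red_floor between -0.003 and 0.0025 m and horizontal distance between pan_red and well_red_floor below 0.004 m and angle between each of pan_red, pan_yellow's own z axis and vertical below 0.06 rad and linear speed of each of pan_red, pan_yellow below 0.02 m/s and z of pan_yellow in the frame of well_yellow_floor between -0.003 and 0.0025 m and horizontal distance between pan_yellow and well_yellow_floor below 0.004 m and not (distance of jar_black from where it was at the start of the episode above 0.025 m or angle between jar_black's own z axis and vertical above 0.35 rad) and not (distance of jar_green from where it was at the start of the episode above 0.025 m or angle between jar_green's own z axis and vertical above 0.35 rad) and not (distance of tape from where it was at the start of the episode above 0.025 m or angle between tape's own z axis and vertical above 0.35 rad) and not (distance of figurine from where it was at the start of the episode above 0.025 m or angle between figurine's own z axis and vertical above 0.35 rad)); the robot touches nothing.
It fails at once if the fingers push a pan that is nearly or fully down in its well with a peak of more than 100 N, and it cracks ((horizontal distance between pan_red and well_red_floor below 0.01 m and z of pan_red in the frame of well_red_floor below 0.004 m and contact force between the fingers and pan_red above 100 N) or (horizontal distance between pan_yellow and well_yellow_floor below 0.01 m and z of pan_yellow in the frame of well_yellow_floor below 0.004 m and contact force between the fingers and pan_yellow above 100 N)).
It fails at once if the jar black is shifted more than 25 mm or tipped (distance of jar_black from where it was at the start of the episode above 0.025 m or angle between jar_black's own z axis and vertical above 0.35 rad).
It fails at once if the jar green is shifted more than 25 mm or tipped (distance of jar_green from where it was at the start of the episode above 0.025 m or angle between jar_green's own z axis and vertical above 0.35 rad).
It fails at once if the tape is shifted more than 25 mm or tipped (distance of tape from where it was at the start of the episode above 0.025 m or angle between tape's own z axis and vertical above 0.35 rad).
It fails at once if the figurine is shifted more than 25 mm or tipped (distance of figurine from where it was at the start of the episode above 0.025 m or angle between figurine's own z axis and vertical above 0.35 rad).
It also fails if it takes over 70 s, if anything falls off the work surface, if the arm or the gripper's body presses on something with over 40 N, if the wrist force passes 120 N, or if a joint passes its speed limit or range.

## Working session

There is one attempt and no reset: what is moved stays moved. The work goes in short steps, Python scripts to look and compute and a tool call to move; the robot and the scene stay as the last step left them, time stands still between calls to the robot, and variables do not carry over. Pictures are saved under pics/ and viewed, at most 12 in all, crops included, and the job is handed in when it is done.

Besides the shell and the picture viewer there is one more tool, called after "Emit:" as name([rows], argument=value, ...), one row to a line, values as JSON. drive_tool: Moves the arm, as the interface text tells. Its arguments: {"type":"object","properties":{"deltas":{"type":"array"},"jaw":{"type":"number"},"force":{"type":"number"}},"required":["deltas"]}

```bash
mkdir -p pics
python3 - <<'E'
from station import manip, vision
import cv2,numpy as np
for n in("scene","top"):
    im=vision.snapshot(n); cv2.imwrite(f"pics/{n}0.png",im[:,:,::-1])
    m=vision.camera_model(n); R=cv2.Rodrigues(np.array(m["rvec"],float))[0]; print(n,m["camera_matrix"],m["D"],-R.T@np.array(m["tvec"]).ravel(),R[2])
s=manip.sense();print(s)
E
```

```text
scene [[371.70362019   0.         325.95109122]
 [  0.         371.70362019 196.03751471]
 [  0.           0.           1.        ]] [0.01701638 0.         0.         0.         0.        ] [1.12878178 0.04270732 0.64266817] [-0.67937427 -0.15176199 -0.71792681]
top [[421.03409078   0.         316.46844448]
 [  0.         421.03409078 196.2727574 ]
 [  0.           0.           1.        ]] [-0.10036482  0.          0.          0.          0.        ] [ 0.55329416 -0.04870008  1.20378472] [ 0.04105317 -0.01202594 -0.99908459]
{'t': 0.1, 'q': array([-1.36651663e+00,  5.28385686e-01,  1.43380426e+00, -1.93179698e-05,
        1.18134975e+00, -1.78495417e-01]), 'qd': array([-0.00181598, -0.00201749, -0.00292947,  0.00102877,  0.00056583,
       -0.00087761]), 'tau': array([-2.93198946e-04, -4.43305063e+01, -1.78586429e+01, -3.23645281e-04,
        3.87332286e-03, -4.60085943e-06]), 'tcp_pos': array([ 0.23332699, -0.57911722,  0.2304142 ]), 'tool_rot': array([ 9.81740073e-01,  1.90224817e-01, -2.14818138e-05, -9.73324699e-04]), 'force': array([-0.15245188,  0.29371673, -0.28693468]), 'ft_torque': array([ 0.00336017, -0.01091041,  0.05259987]), 'gripper_force': 0.0, 'finger_gap': 1.0001745892774507}
```

View pics/scene0.png

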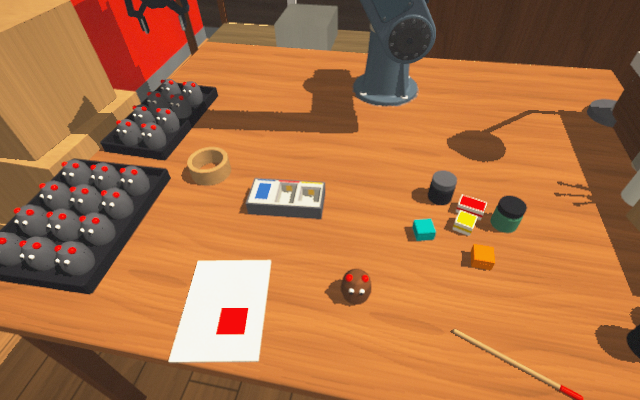

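View pics/top0.png

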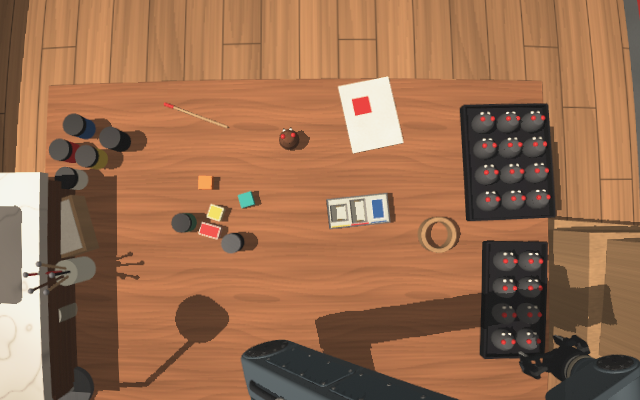

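The top view (left is +y, up is +x) shows the red pan at (209,230), the yellow pan at (216,213), the green jar at (184,223) and the black jar at (232,243). The palette is at (360,211) with blue at its right (-y) end. Orange (205,183) and turquoise (247,200) are distractors. Next I make an enlarged crop to confirm, plus coarse positions.

```bash
cat > h.py <<'E'
from station import manip, vision
import cv2,numpy as np
def cam(n):
    m=vision.camera_model(n); R=cv2.Rodrigues(np.array(m["rvec"],float))[0]; t=np.array(m["tvec"],float).ravel()
    return np.array(m["camera_matrix"],float),np.array(m["D"],float),R,t
def ray(c,px,z):
    "pixels -> world points on the plane at height z"
    K,D,R,t=c; p=cv2.undistortPoints(np.array(px,float).reshape(-1,1,2),K,D).reshape(-1,2)
    d=np.c_[p,np.ones(len(p))]@R; o=-R.T@t
    return o+d*((z-o[2])/d[:,2:3])
HSV={"red":[((0,150,90),(6,255,255)),((174,150,90),(180,255,255))],"yellow":[((25,130,110),(34,255,255))],"blue":[((100,120,80),(118,255,255))],"white":[((0,0,120),(180,70,255))]}
def mask(im,col):
    h=cv2.cvtColor(im,cv2.COLOR_RGB2HSV); return sum(cv2.inRange(h,a,b) for a,b in HSV[col])
def blobs(im,col,mina=8):
    cs,_=cv2.findContours(mask(im,col),cv2.RETR_EXTERNAL,cv2.CHAIN_APPROX_NONE)
    return sorted([c for c in cs if cv2.contourArea(c)>=mina],key=cv2.contourArea,reverse=True)
def tool(p,yaw=None):
    "shift in tool axes (mm) from the measured TCP to world p"
    from scipy.spatial.transform import Rotation as Ro
    s=manip.sense(); R=Ro.from_quat(s["tool_rot"]).as_matrix()
    print("tcp",s["tcp_pos"].round(4),"tool y yaw",round(float(np.degrees(np.arctan2(R[1,1],R[0,1]))),2))
    return (R.T@(np.array(p)-s["tcp_pos"])*1000).round(1)
E
python3 - <<'E'
from h import *
im=cv2.imread("pics/top0.png")[:,:,::-1].copy(); c=cam("top")
for col,z in(("red",.028),("yellow",.028),("blue",.037),("white",.037)):
    for b in blobs(im,col,6)[:7]:
        r=cv2.minAreaRect(b); print(col,np.round(r[0]),np.round(r[1],1),round(r[2]),ray(c,[r[0]],z)[0].round(3))
print(ray(c,[(184,223),(232,243),(205,183),(247,200)],.05).round(3))
a=cv2.resize(im[165:265,165:265],(390,390),interpolation=2);b=cv2.resize(im[170:270,310:410],(390,390),interpolation=2)
cv2.imwrite("pics/c1.png",np.hstack([a,b])[:,:,::-1])
E
```

```text
red [361. 106.] [15.7 15.9] 79 [ 0.858 -0.192  0.028]
red [209. 230.] [16.9  9.3] 16 [0.509 0.239 0.028]
red [ 72. 153.] [ 9.9 19.9] 14 [0.735 0.644 0.028]
red [168. 105.] [9.8 3.2] 18 [0.866 0.359 0.028]
red [282. 136.] [4. 4.] 90 [0.772 0.033 0.028]
red [293. 134.] [4.2 4.2] 45 [0.776 0.003 0.028]
red [508. 118.] [4. 4.] 90 [ 0.824 -0.622  0.028]
yellow [215. 212.] [10.4 10.4] 18 [0.56  0.222 0.028]
blue [377. 208.] [17.   9.2] 84 [ 0.567 -0.231  0.037]
white [ 22. 285.] [ 44. 227.] 0 [0.35  0.794 0.037]
white [370. 114.] [69.4 51.8] 77 [ 0.831 -0.217  0.037]
white [358. 210.] [29.5 60.4] 84 [ 0.561 -0.176  0.037]
white [ 71. 226.] [53. 20.] 90 [0.521 0.638 0.037]
white [ 68. 272.] [25.1 18.2] 77 [0.391 0.648 0.037]
white [ 60. 316.] [ 1. 11.] 0 [0.266 0.676 0.037]
white [504. 280.] [3. 3.] 90 [ 0.357 -0.594  0.037]
[[0.53  0.303 0.05 ]
 [0.475 0.17  0.05 ]
 [0.64  0.244 0.05 ]
 [0.592 0.128 0.05 ]]
```

View pics/c1.png

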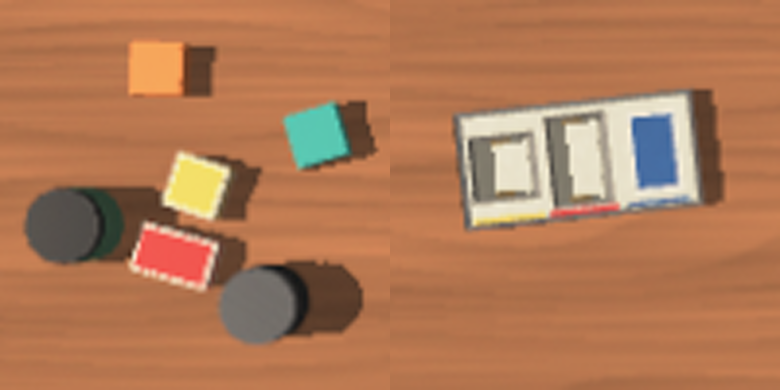

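The palette crop shows a yellow stripe on the left (+y) well, red on the middle one, and blue filled on the right. The yellow pan (216,213) has a white rim and yellow top and stands beside red, so it is the one meant, not the orange (205,183) or turquoise (247,200) block. Next I go above the palette for a close wrist look.

Emit:
drive_tool([
  [[33,-22,0,0],[66,-45,0,0],[99,-67,0,0],[132,-90,0,0],[165,-112,0,0]],
])

```text
t: 0.52
tcp_pos: [0.3451, -0.4122, 0.2309]
tool_rot: [0.982, 0.19, -0.0, -0.001]
force: [0.8, -0.2, -0.2]
finger_gap: 1.002
gripper_force: 0.0
```

Emit:
drive_tool([
  [[33,-22,0,0],[66,-45,0,0],[99,-67,0,0],[132,-90,0,0],[165,-112,0,0]],
])

```text
t: 0.93
tcp_pos: [0.4563, -0.2466, 0.2311]
tool_rot: [0.982, 0.19, -0.0, -0.0]
force: [-0.5, -0.1, 0.8]
finger_gap: 0.995
gripper_force: 0.0
```

Emit:
drive_tool([
  [[33,-22,0,0],[66,-45,0,0],[66,-45,0,0],[66,-45,0,0]],
])

```text
t: 1.27
tcp_pos: [0.5009, -0.1801, 0.231]
tool_rot: [0.981, 0.193, -0.0, -0.0]
force: [-0.1, -0.2, -0.6]
finger_gap: 1.001
gripper_force: 0.0
```

Run:
```python
from h import *
c=cam("wrist"); im=vision.snapshot("wrist"); cv2.imwrite("pics/w1.png",im[:,:,::-1]); np.savez("w1.npz",K=c[0],D=c[1],R=c[2],t=c[3])
print(c[0],c[1],-c[2].T@c[3],c[2]); print(tool([.5,-.18,.23]), manip.sense()["t"])
```

```text
[[282.35804083   0.         319.79751119]
 [  0.         282.35804083 196.72589051]
 [  0.           0.           1.        ]] [-0.03713236  0.          0.          0.          0.        ] [ 0.56807511 -0.15345006  0.37353323] [[ 3.78030956e-01 -9.25792620e-01 -7.88111090e-04]
 [-8.87738367e-01 -3.62733476e-01  2.83451967e-01]
 [-2.62703613e-01 -1.06453982e-01 -9.58986111e-01]]
tcp [ 0.5003 -0.1815  0.231 ] tool y yaw -67.93
[ 0.3 -1.5  1. ] 1.3167
```

View pics/w1.png

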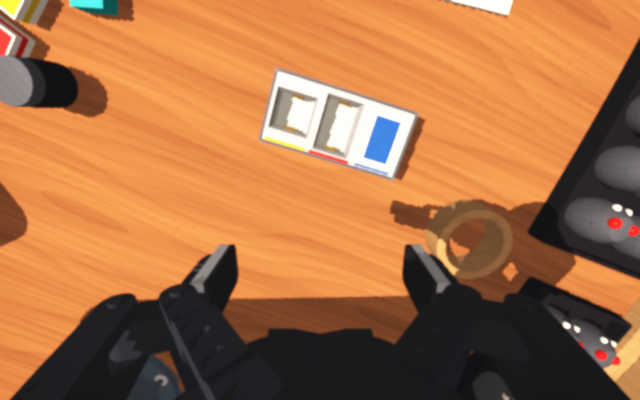

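The wrist view shows the palette with corners near (277,70), (417,115), (398,180) and (262,137). The yellow well is at (294,113), red at (339,123) and blue at (382,140). I measure the palette on the plane z=0.037.

```bash
cat >> h.py <<'E'
def load(n):
    d=np.load(n+".npz"); return cv2.imread(f"pics/{n}.png")[:,:,::-1].copy(),(d["K"],d["D"],d["R"],d["t"])
def shoot(n):
    c=cam("wrist"); im=vision.snapshot("wrist"); cv2.imwrite(f"pics/{n}.png",im[:,:,::-1]); np.savez(n+".npz",K=c[0],D=c[1],R=c[2],t=c[3]); return im,c
def wrect(c,cont,z):
    "min-area rectangle on plane z: centre, sides mm, yaw of the long side (deg)"
    p=(ray(c,cont.reshape(-1,2),z)[:,:2]*1000).astype(np.float32); b=cv2.boxPoints(cv2.minAreaRect(p))
    e=[b[1]-b[0],b[2]-b[1]]; e.sort(key=np.linalg.norm); l=e[1]
    return (b.mean(0)).round(1),np.round([np.linalg.norm(x) for x in e],1),round(float(np.degrees(np.arctan2(l[1],l[0]))%180),1)
E
cat > pal.py <<'E'
from h import *
import sys
n,x0,y0,x1,y1=sys.argv[1],*map(int,sys.argv[2:])
im,c=load(n); roi=np.zeros(im.shape[:2],np.uint8); roi[y0:y1,x0:x1]=255
m=(mask(im,"white")|mask(im,"red")|mask(im,"yellow")|mask(im,"blue"))&roi
cs,_=cv2.findContours(m,cv2.RETR_EXTERNAL,cv2.CHAIN_APPROX_NONE); big=cv2.convexHull(max(cs,key=cv2.contourArea)); print("white",wrect(c,big,.037))
for col in("red","yellow","blue"):
    cs,_=cv2.findContours(mask(im,col)&roi,cv2.RETR_EXTERNAL,cv2.CHAIN_APPROX_NONE)
    for b in cs:
        if cv2.contourArea(b)>15: print(col,wrect(c,b,.037))
E
python3 pal.py w1 250 60 430 190
```

```text
white (array([ 562.7, -177.7], dtype=float32), array([ 82.3, 169.4], dtype=float32), 95.6)
red (array([ 525.7, -181.1], dtype=float32), array([ 2.3, 45. ], dtype=float32), 95.5)
yellow (array([ 520.5, -127.2], dtype=float32), array([ 2.6, 46.6], dtype=float32), 95.7)
blue (array([ 567.7, -231.5], dtype=float32), array([26.4, 48.5], dtype=float32), 6.0)
```

Emit:
drive_tool([
  [[10,-37,0,0],[20,-75,0,0],[30,-112,0,0],[40,-150,0,0],[50,-188,0,0]],
])

```text
t: 1.73
tcp_pos: [0.4757, 0.0103, 0.2312]
tool_rot: [0.982, 0.188, -0.0, 0.0]
force: [0.9, 0.6, -0.1]
finger_gap: 1.002
gripper_force: 0.0
```

Emit:
drive_tool([
  [[10,-37,0,0],[20,-75,0,0],[30,-112,0,0],[40,-150,0,0],[45,-165,0,0]],
])

```text
t: 2.15
tcp_pos: [0.4556, 0.1826, 0.2313]
tool_rot: [0.982, 0.19, -0.0, -0.001]
force: [-0.2, 0.2, 0.2]
finger_gap: 1.001
gripper_force: 0.0
```

Emit:
drive_tool([
  [[0,0,0,0],[0,0,0,0]],
])

```text
t: 2.32
tcp_pos: [0.4567, 0.1797, 0.2312]
tool_rot: [0.982, 0.19, -0.0, 0.0]
force: [0.7, -1.0, 0.9]
finger_gap: 0.999
gripper_force: 0.0
```

Run:
```python
from h import *
im,c=shoot("w2")
for col in("red","yellow"):
    for b in blobs(im,col,60): print(col,b.reshape(-1,2).mean(0).round(),cv2.contourArea(b),wrect(c,b,.028))
print(tool([.5,.24,.23]))
```

```text
red [289. 113.] 904.5 (array([510.9, 239.4], dtype=float32), array([26.3, 48.7], dtype=float32), 73.6)
yellow [318.  76.] 755.0 (array([561.3, 222.9], dtype=float32), array([31.2, 31.2], dtype=float32), 71.6)
tcp [0.4569 0.1791 0.2312] tool y yaw -68.14
[ 62.7 -40.5   1.1]
```

View pics/w2.png

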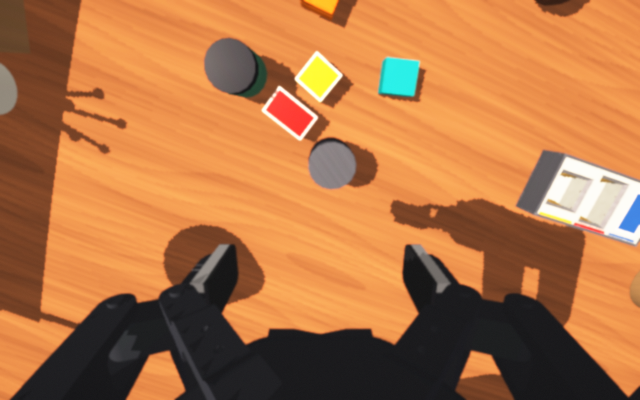

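The wrist view shows the red pan at (290,113), yellow at (318,76), the green jar at (231,66), the black jar at (332,163), the turquoise block at (400,77) and part of the orange block at (322,4). The poses agree with the top view. I take yellow first, gripping along its x axis (yaw about 72°, i.e. -108°).

Emit:
drive_tool([
  [[25,0,15,0.12],[50,-1,30,0.24],[75,-1,45,0.36],[100,-2,60,0.48],[113,-2,80,0.6]],
], jaw=64, force=40)

```text
t: 2.78
tcp_pos: [0.5655, 0.2229, 0.1515]
tool_rot: [0.994, -0.113, 0.003, -0.001]
force: [1.0, 0.6, 1.0]
finger_gap: 0.748
gripper_force: 0.0
```

Emit:
drive_tool([
  [[0,0,10,0.1],[0,0,20,0.1],[0,0,20,0.1]],
])

```text
t: 3.03
tcp_pos: [0.5595, 0.2221, 0.1288]
tool_rot: [0.987, -0.158, -0.003, 0.001]
force: [-0.4, 0.3, -0.1]
finger_gap: 0.748
gripper_force: 0.0
```

Run:
```python
from h import *
im,c=shoot("w3")
for col in("red","yellow"):
    for b in blobs(im,col,60): print(col,b.reshape(-1,2).mean(0).round(),cv2.contourArea(b),wrect(c,b,.028))
print(tool([.5612,.2229,.013]),manip.sense()["q"].round(2))
```

```text
red [318. 249.] 1262.0 (array([510.8, 239.5], dtype=float32), array([27.3, 49.9], dtype=float32), 73.8)
yellow [251. 113.] 1790.5 (array([646. , 252.5], dtype=float32), array([35.7, 36.5], dtype=float32), 178.4)
yellow [318. 195.] 1131.5 (array([561., 223.], dtype=float32), array([30.9, 31.6], dtype=float32), 71.8)
tcp [0.5599 0.2226 0.1301] tool y yaw -108.18
[  1.4  -0.9 117.1] [ 0.19  0.63  1.58 -0.    0.94  2.08]
```

Emit:
drive_tool([
  [[1,0,40,0],[1,-0.5,75,0],[1,-0.5,100,0],[1,-0.5,117,0],[1,-0.5,117,0]],
])

```text
t: 3.5
tcp_pos: [0.5596, 0.2235, 0.0118]
tool_rot: [0.987, -0.158, -0.003, 0.001]
force: [-0.5, -0.4, 0.5]
finger_gap: 0.753
gripper_force: 0.0
```

Emit:
drive_tool([
  [[0,0,0,0],[0,0,0,0],[0,0,0,0],[0,0,0,0],[0,0,0,0]],
], jaw=20, force=40)

```text
t: 3.92
tcp_pos: [0.5634, 0.225, 0.0165]
tool_rot: [0.987, -0.158, 0.002, -0.001]
force: [0.0, -0.4, 7.5]
finger_gap: 0.431
gripper_force: 40.9
```

Emit:
drive_tool([
  [[0,0,0,0],[0,0,-15,0],[0,0,-45,0],[0,0,-80,0],[0,0,-100,0]],
])

```text
t: 4.33
tcp_pos: [0.563, 0.2253, 0.1178]
tool_rot: [0.987, -0.158, 0.002, -0.001]
force: [-0.1, -0.6, -0.6]
finger_gap: 0.429
gripper_force: 40.3
```

Run:
```python
from h import *
im,c=shoot("w4"); cv2.imwrite("pics/w4b.png",cv2.resize(im[150:400,150:490],None,fx=2,fy=2)[:,:,::-1])
print(tool([.5574,-.1238,.113]),manip.sense()["q"].round(2))
```

```text
tcp [0.5653 0.2259 0.1212] tool y yaw -108.14
[101.3 334.8   7.3] [0.2  0.64 1.58 0.   0.91 2.08]
```

View pics/w4b.png

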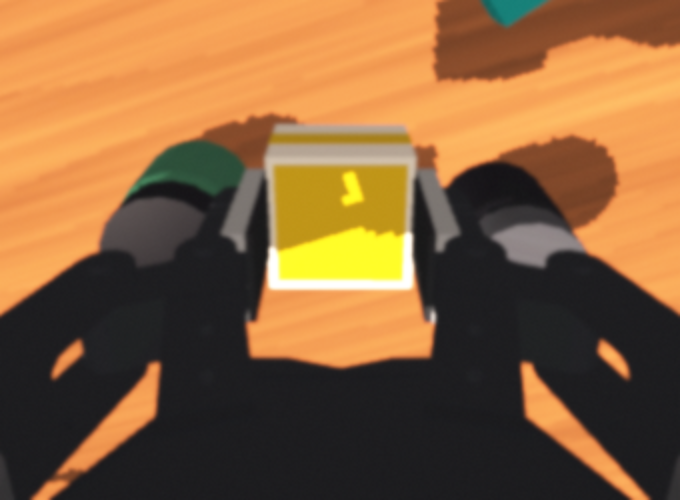

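The crop shows the yellow pan held level between the pads, colour side up, with the jars clear. The TCP reads a few mm off, so I let it settle and recheck.

Emit:
drive_tool([
  [[0,0,0,0],[0,0,0,0],[0,0,0,0]],
])

```text
t: 4.63
tcp_pos: [0.5606, 0.2247, 0.1133]
tool_rot: [0.987, -0.158, -0.001, 0.0]
force: [0.1, -0.3, -1.2]
finger_gap: 0.43
gripper_force: 40.3
```

Run:
```python
from h import *
im,c=shoot("w5"); s=manip.sense(); print(s["tcp_pos"],s["force"],s["q"].round(4))
g=cv2.inRange(cv2.cvtColor(im,cv2.COLOR_RGB2HSV),(24,120,60),(34,255,255)); cs,_=cv2.findContours(g,cv2.RETR_EXTERNAL,cv2.CHAIN_APPROX_NONE)
for b in sorted(cs,key=cv2.contourArea)[-3:]:
  r=cv2.minAreaRect(b); print(r)
  for z in(.125,.135,.145): print(z,wrect(c,b,z))
print(tool([.5574,-.1238,.113]))
```

```text
[0.56051446 0.22462415 0.11290304] [0.08526753 0.21984994 0.15055546] [0.1963 0.6526 1.5844 0.     0.9078 2.0842]
((325.0, 243.0), (16.0, 10.0), 90.0)
0.125 (array([568.6, 218.8], dtype=float32), array([5.1, 8.9], dtype=float32), 161.8)
0.135 (array([573.3, 217.5], dtype=float32), array([4.7, 8.3], dtype=float32), 161.8)
0.145 (array([577.9, 216.2], dtype=float32), array([4.3, 7.6], dtype=float32), 161.8)
((320.0, 275.5), (27.0, 62.0), 90.0)
0.125 (array([551.3, 227.2], dtype=float32), array([16.4, 32.8], dtype=float32), 71.8)
0.135 (array([557.3, 225.3], dtype=float32), array([15.1, 30.3], dtype=float32), 71.8)
0.145 (array([563.3, 223.3], dtype=float32), array([13.9, 27.7], dtype=float32), 71.8)
((251.04998779296875, 113.1500015258789), (50.28021240234375, 46.80170440673828), 71.56504821777344)
0.125 (array([639.1, 230.7], dtype=float32), array([21.1, 21.4], dtype=float32), 178.4)
0.135 (array([638.4, 228.5], dtype=float32), array([19.5, 19.7], dtype=float32), 178.4)
0.145 (array([637.7, 226.3], dtype=float32), array([17.9, 18.1], dtype=float32), 178.4)
tcp [0.5605 0.2246 0.1129] tool y yaw -108.17
[1.057e+02 3.320e+02 1.000e-01]
```

Run:
```python
from h import *
im,c=load("w5"); col=lambda u,a,b:[tuple(int(v) for v in im[y,u]) for y in range(a,b,3)]
print("col 320 from 205:",*[f"{205+3*i}:{v}" for i,v in enumerate(col(320,205,305))])
for y in (285,250,240): print(y,[(u,int(im[y,u].max())) for u in list(range(274,292))+list(range(348,366))])
```

```text
col 320 from 205: 205:(244, 157, 85) 208:(246, 160, 86) 211:(242, 164, 105) 214:(183, 164, 146) 217:(168, 134, 53) 220:(170, 131, 33) 223:(182, 164, 143) 226:(182, 165, 149) 229:(205, 189, 170) 232:(200, 171, 113) 235:(196, 153, 25) 238:(202, 158, 24) 241:(194, 151, 23) 244:(193, 151, 24) 247:(214, 168, 24) 250:(220, 174, 27) 253:(193, 150, 24) 256:(193, 151, 24) 259:(193, 151, 24) 262:(193, 150, 24) 265:(244, 209, 29) 268:(255, 253, 40) 271:(255, 253, 40) 274:(255, 253, 41) 277:(255, 253, 40) 280:(255, 253, 41) 283:(255, 253, 41) 286:(255, 253, 41) 289:(255, 254, 115) 292:(255, 255, 254) 295:(248, 175, 111) 298:(247, 164, 89) 301:(250, 173, 92) 304:(247, 163, 87)
285 [(274, 34), (275, 34), (276, 32), (277, 28), (278, 26), (279, 26), (280, 26), (281, 38), (282, 99), (283, 206), (284, 253), (285, 255), (286, 255), (287, 255), (288, 255), (289, 255), (290, 255), (291, 255), (348, 255), (349, 255), (350, 255), (351, 255), (352, 255), (353, 255), (354, 255), (355, 255), (356, 246), (357, 156), (358, 70), (359, 34), (360, 29), (361, 27), (362, 27), (363, 29), (364, 32), (365, 33)]
250 [(274, 124), (275, 122), (276, 111), (277, 83), (278, 50), (279, 31), (280, 26), (281, 27), (282, 38), (283, 90), (284, 157), (285, 195), (286, 204), (287, 201), (288, 195), (289, 193), (290, 193), (291, 193), (348, 193), (349, 193), (350, 193), (351, 194), (352, 196), (353, 202), (354, 204), (355, 183), (356, 128), (357, 64), (358, 32), (359, 28), (360, 29), (361, 36), (362, 63), (363, 98), (364, 117), (365, 123)]
240 [(274, 125), (275, 125), (276, 125), (277, 124), (278, 123), (279, 111), (280, 86), (281, 58), (282, 67), (283, 118), (284, 172), (285, 199), (286, 204), (287, 198), (288, 195), (289, 193), (290, 193), (291, 193), (348, 193), (349, 193), (350, 193), (351, 193), (352, 195), (353, 200), (354, 204), (355, 192), (356, 149), (357, 90), (358, 54), (359, 68), (360, 99), (361, 118), (362, 124), (363, 125), (364, 125), (365, 125)]
```

Run:
```python
from h import *
im,c=load("w5"); s=np.array([.5605,.2246]); yw=np.radians(-108.17); Y=np.array([np.cos(yw),np.sin(yw)]); X=np.array([-Y[1],Y[0]])
for z in(.120,.124,.128,.132):
    p=ray(c,[(320,227.5),(320,294),(282.5,285),(357.5,285),(283.5,245),(356.3,245)],z)[:,:2]; d=lambda i,j:round(np.linalg.norm(p[i]-p[j])*1000,1)
    m=(p[0]+p[1])/2-s; print(z,d(0,1),d(2,3),d(4,5),"centre in tool x,y",(m@X*1000).round(1),(m@Y*1000).round(1))
```

```text
0.12 40.4 41.7 38.5 centre in tool x,y -4.2 0.4
0.124 39.2 40.4 37.4 centre in tool x,y -2.0 0.4
0.128 38.0 39.2 36.3 centre in tool x,y 0.3 0.4
0.132 36.8 38.0 35.1 centre in tool x,y 2.6 0.4
```

The pan is centred within 0.5 mm and its underside is 13 mm below the TCP. I carry it over the yellow well.

Emit:
drive_tool([
  [[11,36,0,-0.1],[23,72,0,-0.2],[35,108,0,-0.3],[46,144,0,-0.4],[57,180,0,-0.415]],
])

```text
t: 5.1
tcp_pos: [0.5587, 0.0347, 0.1128]
tool_rot: [0.999, 0.051, -0.001, -0.0]
force: [0.5, 0.3, -0.9]
finger_gap: 0.433
gripper_force: 40.4
```

Run:
```python
from h import *
print(tool([.5574,-.1238,.08]))
```

```text
tcp [0.5587 0.0347 0.1128] tool y yaw -84.15
[-17.3 157.6  32.8]
```

Emit:
drive_tool([
  [[-4,35,0,0],[-8,70,0,0],[-10,90,0,0],[-10,90,0,0],[-10,90,0,0]],
])

```text
t: 5.52
tcp_pos: [0.5579, -0.0555, 0.113]
tool_rot: [0.999, 0.047, -0.001, -0.001]
force: [-0.7, 0.7, -0.8]
finger_gap: 0.433
gripper_force: 40.4
```

```bash
python3 - <<'E'
from h import *
im,c=shoot("w6"); print(tool([.5574,-.1238,.08]))
pts=ray(c,[(0,0)],.037)
K,D,R,t=c; yw=np.radians(5.6); X=np.array([np.cos(yw),np.sin(yw),0]); Y=np.array([-X[1],X[0],0]); C=np.array([.5627,-.1777,.037])
q=np.array([C+a*X+b*Y for a in(-.042,.042) for b in(-.085,.085)]); px=cv2.projectPoints(q,cv2.Rodrigues(R)[0],t,K,D)[0].reshape(-1,2); print(px.round())
E
python3 pal.py w6 300 0 640 400
```

```text
tcp [ 0.5577 -0.0542  0.1131] tool y yaw -84.47
[-6.9 69.3 33. ]
[[553. 257.]
 [362. 259.]
 [577. 164.]
 [367. 163.]]
white (array([ 562.4, -175.4], dtype=float32), array([ 83.1, 166.3], dtype=float32), 95.6)
red (array([ 526. , -181.3], dtype=float32), array([ 2.9, 47.8], dtype=float32), 95.0)
yellow (array([483.5, -67.6], dtype=float32), array([ 7.3, 44.9], dtype=float32), 95.5)
yellow (array([ 521.2, -133.7], dtype=float32), array([ 1.9, 34.1], dtype=float32), 95.2)
yellow (array([517.5, -68.1], dtype=float32), array([4.3, 6.7], dtype=float32), 5.9)
yellow (array([529.6, -56.2], dtype=float32), array([ 7.2, 28.8], dtype=float32), 97.3)
blue (array([ 567.4, -231.7], dtype=float32), array([27.9, 50. ], dtype=float32), 5.2)
```

View pics/w6.png

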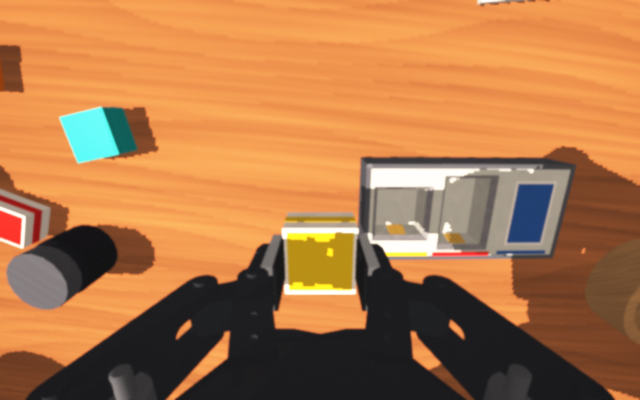

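The palette is seen on the right with the yellow well at (402,215), and the measurements repeat within about 1 mm. The pan is held level. I insert it.

Emit:
drive_tool([
  [[-3,35,0,0],[-7,69.3,0,0],[-7,69.3,30,0],[-7,69.3,45,0],[-7,69.3,45,0]],
])

```text
t: 5.98
tcp_pos: [0.5557, -0.1219, 0.0659]
tool_rot: [0.999, 0.049, -0.004, -0.002]
force: [-1.7, 1.5, -1.6]
finger_gap: 0.429
gripper_force: 40.5
```

Emit:
drive_tool([
  [[0,0,0,0],[0,0,7,0],[0,0,14,0],[0,0,20,0],[0,0,26,0]],
])

```text
t: 6.4
tcp_pos: [0.5587, -0.1238, 0.0432]
tool_rot: [0.999, 0.049, 0.0, 0.0]
force: [0.6, 0.2, -0.1]
finger_gap: 0.43
gripper_force: 40.5
```

Emit:
drive_tool([
  [[0,0,1,0],[0,0,2,0],[0,0,2,0]],
])

```text
t: 6.65
tcp_pos: [0.5584, -0.1241, 0.0412]
tool_rot: [0.999, 0.049, -0.0, -0.0]
force: [0.0, 0.5, -0.3]
finger_gap: 0.427
gripper_force: 40.5
```

Run:
```python
from h import *
print(tool([.5574,-.1238,.04]),manip.sense()["force"].round(1))
```

```text
tcp [ 0.5584 -0.1241  0.0412] tool y yaw -84.4
[-1.  -0.4  1.2] [ 0.   0.5 -0.3]
```

Emit:
drive_tool([
  [[-0.5,0,1,0],[-0.5,0,2,0],[-0.5,0,2,0]],
])

```text
t: 6.9
tcp_pos: [0.5585, -0.1244, 0.0396]
tool_rot: [0.999, 0.049, 0.001, 0.0]
force: [0.7, -0.3, -0.8]
finger_gap: 0.431
gripper_force: 40.5
```

Emit:
drive_tool([
  [[0,0,0,0],[0,0,0,0],[0,0,0,0],[0,0,-20,0],[0,0,-40,0]],
], jaw=56)

```text
t: 7.32
tcp_pos: [0.5567, -0.1237, 0.0786]
tool_rot: [0.999, 0.049, -0.002, -0.001]
force: [0.4, -0.6, 1.2]
finger_gap: 0.657
gripper_force: 0.0
```

Emit:
drive_tool([
  [[0,0,0,0],[0,0,0,0],[0,0,0,0],[0,0,0,0],[0,0,0,0]],
], jaw=0)

```text
t: 7.73
tcp_pos: [0.5572, -0.1239, 0.0783]
tool_rot: [0.999, 0.049, -0.001, -0.0]
force: [-0.3, 0.2, -0.4]
finger_gap: 0.003
gripper_force: 0.0
```

Run:
```python
from h import *
im,c=shoot("w7"); cv2.imwrite("pics/w7b.png",cv2.resize(im[150:350,200:520],None,fx=2,fy=2)[:,:,::-1])
s=manip.sense(); print(tool([.5574,-.1238,.055]),s["force"].round(1),s["finger_gap"])
```

```text
tcp [ 0.5573 -0.1239  0.0784] tool y yaw -84.4
[ 0.1 -0.1 23.4] [-0.  -0.8  0.4] 0.0005493601841926407
```

View pics/w7b.png

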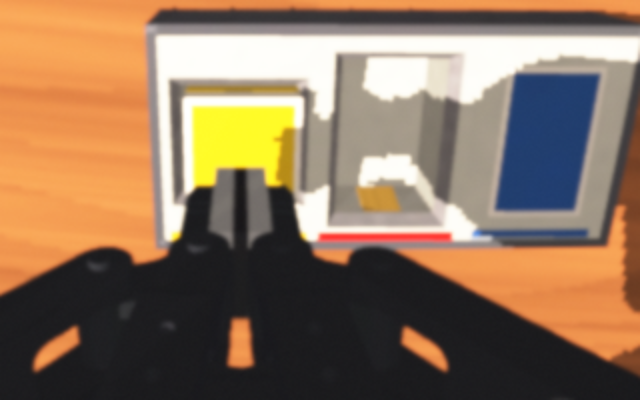

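The yellow pan (crop 240,150) is seated square in its well on the springs, with the closed fingers above its centre. I press it slowly.

Emit:
drive_tool([
  [[0,0,10,0],[0,0,18,0],[0,0,22,0],[0,0,25,0],[0,0,28,0]],
])

```text
t: 8.2
tcp_pos: [0.5576, -0.124, 0.0504]
tool_rot: [0.999, 0.049, -0.001, -0.0]
force: [-0.4, -0.6, -0.2]
finger_gap: 0.001
gripper_force: 0.0
```

Emit:
drive_tool([
  [[0,0,2,0],[0,0,4,0],[0,0,6,0],[0,0,8,0],[0,0,9,0]],
])

```text
t: 8.62
tcp_pos: [0.5582, -0.1242, 0.0427]
tool_rot: [0.999, 0.049, 0.0, 0.0]
force: [-0.9, 0.9, 5.0]
finger_gap: -0.001
gripper_force: 2.5
```

Run:
```python
from h import *
s=manip.sense(); print(tool([.5574,-.1238,.037]),s["force"].round(1),s["t"])
```

```text
tcp [ 0.5582 -0.1242  0.0427] tool y yaw -84.39
[-0.7 -0.5  5.7] [-0.9  0.9  5. ] 8.6167
```

Emit:
drive_tool([
  [[0,0,1,0],[0,0,2,0],[0,0,3,0],[0,0,3.5,0],[0,0,4,0]],
])

```text
t: 9.03
tcp_pos: [0.558, -0.1242, 0.0383]
tool_rot: [0.999, 0.049, 0.0, 0.0]
force: [-0.8, 0.4, 2.3]
finger_gap: -0.0
gripper_force: 1.5
```

Emit:
drive_tool([
  [[0,0,0.4,0],[0,0,0.8,0],[0,0,1.2,0],[0,0,1.2,0]],
])

```text
t: 9.37
tcp_pos: [0.558, -0.1242, 0.0371]
tool_rot: [0.999, 0.049, 0.0, 0.0]
force: [-0.7, 0.7, 3.0]
finger_gap: 0.0
gripper_force: 1.6
```

Emit:
drive_tool([
  [[0,0,0.4,0],[0,0,0.4,0]],
])

```text
t: 9.53
tcp_pos: [0.558, -0.1242, 0.0371]
tool_rot: [0.999, 0.049, 0.0, 0.0]
force: [-0.1, -0.4, 6.0]
finger_gap: -0.005
gripper_force: 2.9
```

Emit:
drive_tool([
  [[0,0,0.4,0],[0,0,0.8,0],[0,0,0.8,0]],
])

```text
t: 9.78
tcp_pos: [0.558, -0.1242, 0.0371]
tool_rot: [0.999, 0.049, 0.0, 0.0]
force: [-2.6, 1.0, 11.2]
finger_gap: 0.001
gripper_force: 5.4
```

Yellow has bottomed at z=0.0371, flush, with a gentle 11 N. I rise and go to the red pan, turning -1.19 rad about the tool axis.

Emit:
drive_tool([
  [[0,0,-20,0],[0,0,-60,0],[0,-10,-92,-0.12],[-1,-45,-94,-0.24],[-3,-83,-94,-0.36]],
])

```text
t: 10.2
tcp_pos: [0.5497, -0.0434, 0.1324]
tool_rot: [0.974, 0.228, 0.004, 0.002]
force: [-0.0, 1.3, -0.2]
finger_gap: 0.004
gripper_force: 0.0
```

Run:
```python
from h import *
print(tool([.5108,.2395,.13]))
```

```text
tcp [ 0.5497 -0.0434  0.1324] tool y yaw -63.65
[  90.7 -270.8    1.4]
```

Emit:
drive_tool([
  [[12,-36,0,-0.12],[24,-72,0,-0.24],[36,-108,0,-0.36],[48,-144,0,-0.48],[60,-180,0,-0.6]],
], jaw=64)

```text
t: 10.62
tcp_pos: [0.5206, 0.1478, 0.1296]
tool_rot: [0.862, 0.507, -0.0, -0.0]
force: [1.3, -0.7, 0.1]
finger_gap: 0.705
gripper_force: 0.0
```

Run:
```python
from h import *
print(tool([.5108,.2395,.13]))
```

```text
tcp [0.5206 0.1478 0.1296] tool y yaw -29.07
[ 75.4 -53.1  -0.4]
```

Emit:
drive_tool([
  [[30,-20,0,-0.11],[60,-40,0,-0.223],[75.4,-53,0,-0.223],[75.4,-53,0,-0.223],[75.4,-53,0,-0.223]],
])

```text
t: 11.03
tcp_pos: [0.5113, 0.2388, 0.1294]
tool_rot: [0.801, 0.599, -0.0, 0.0]
force: [-0.1, -0.6, -1.0]
finger_gap: 0.748
gripper_force: 0.0
```

Run:
```python
from h import *
im,c=shoot("w8")
for b in blobs(im,"red",60): print(b.reshape(-1,2).mean(0).round(),cv2.contourArea(b),wrect(c,b,.028))
print(tool([.5108,.2395,.013]))
```

```text
[318. 195.] 1524.0 (array([510.9, 239.5], dtype=float32), array([27.4, 48.7], dtype=float32), 73.5)
[631. 331.] 200.5 (array([803.6, -12.6], dtype=float32), array([15.3, 31.7], dtype=float32), 124.0)
[634. 353.] 98.0 (array([810.3, -48.9], dtype=float32), array([14.3, 19.6], dtype=float32), 123.4)
tcp [0.5116 0.2378 0.1295] tool y yaw -16.56
[  1.5  -1.2 116.5]
```

Emit:
drive_tool([
  [[1,-0.7,40,0],[1,-0.7,75,0],[1,-0.7,100,0],[1,-0.7,116.5,0],[1,-0.7,116.5,0]],
])

```text
t: 11.5
tcp_pos: [0.5094, 0.2365, 0.0098]
tool_rot: [0.803, 0.596, -0.004, -0.001]
force: [0.0, 0.4, 0.3]
finger_gap: 0.75
gripper_force: 0.0
```

Emit:
drive_tool([
  [[0,0,0,0],[0,0,0,0],[0,0,0,0],[0,0,0,0],[0,0,0,0]],
], jaw=18)

```text
t: 11.92
tcp_pos: [0.5127, 0.239, 0.0149]
tool_rot: [0.802, 0.598, 0.001, 0.001]
force: [0.5, -0.8, 3.9]
finger_gap: 0.389
gripper_force: 40.2
```

Emit:
drive_tool([
  [[0,0,0,0],[0,0,-15,0],[0,0,-45,0],[0,0,-80,0],[0,0,-100,0]],
])

```text
t: 12.33
tcp_pos: [0.5125, 0.2395, 0.1163]
tool_rot: [0.802, 0.598, 0.002, 0.001]
force: [1.6, 0.1, -0.3]
finger_gap: 0.384
gripper_force: 40.0
```

Emit:
drive_tool([
  [[0,0,0,0],[0,0,0,0],[0,0,0,0]],
])

```text
t: 12.58
tcp_pos: [0.5107, 0.2389, 0.1129]
tool_rot: [0.802, 0.598, -0.001, -0.0]
force: [-0.7, 0.4, -0.1]
finger_gap: 0.386
gripper_force: 40.0
```

Run:
```python
from h import *
im,c=shoot("w9"); cv2.imwrite("pics/w9b.png",cv2.resize(im[150:400,150:490],None,fx=2,fy=2)[:,:,::-1])
print(tool([.5625,-.1777,.113]))
```

```text
tcp [0.5104 0.2388 0.1123] tool y yaw -16.61
[-384.2  169.    -0.6]
```

View pics/w9b.png

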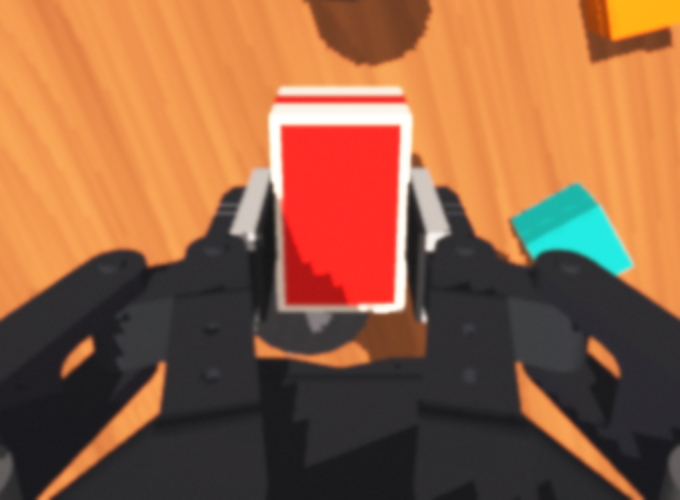

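The crop shows the red pan held level with its colour side up. I check its offset in the gripper.

Run:
```python
from h import *
im,c=load("w9"); yw=np.radians(-16.6); Y=np.array([np.cos(yw),np.sin(yw)]); X=np.array([-Y[1],Y[0]])
b=blobs(im,"red",60)[0]
for z in(.125,.1275,.130):
    r=wrect(c,b,z); m=r[0]-np.array([510.5,238.8]); print(z,r,"tool x,y",(m@X).round(1),(m@Y).round(1))
```

```text
0.125 (array([510.7, 238. ], dtype=float32), array([29.3, 51.5], dtype=float32), 73.3) tool x,y -0.7 0.4
0.1275 (array([511.1, 239.3], dtype=float32), array([28.8, 50.5], dtype=float32), 73.3) tool x,y 0.7 0.4
0.13 (array([511.5, 240.6], dtype=float32), array([28.2, 49.5], dtype=float32), 73.3) tool x,y 2.0 0.4
```

Emit:
drive_tool([
  [[-35,15,0,0.12],[-70,31,0,0.24],[-104,46,0,0.36],[-139,61,0,0.48],[-174,77,0,0.6]],
])

```text
t: 13.05
tcp_pos: [0.5341, 0.0489, 0.1117]
tool_rot: [0.943, 0.331, -0.002, -0.001]
force: [0.3, -0.2, -0.0]
finger_gap: 0.386
gripper_force: 40.0
```

Run:
```python
from h import *
print(tool([.5625,-.1777,.113]))
```

```text
tcp [0.5341 0.0489 0.1117] tool y yaw -51.29
[-119.6  194.6   -1.6]
```

Emit:
drive_tool([
  [[-20,32,0,0.12],[-40,65,0,0.24],[-60,97,0,0.36],[-80,130,0,0.48],[-100,162,0,0.583]],
])

```text
t: 13.47
tcp_pos: [0.5587, -0.1402, 0.1115]
tool_rot: [0.999, 0.046, -0.002, -0.001]
force: [1.0, -0.8, 0.2]
finger_gap: 0.388
gripper_force: 40.0
```

Emit:
drive_tool([
  [[0,0,0,0],[0,0,0,0],[0,0,0,0]],
])

```text
t: 13.72
tcp_pos: [0.5584, -0.138, 0.1118]
tool_rot: [0.999, 0.049, -0.002, -0.001]
force: [0.1, 0.3, -0.8]
finger_gap: 0.383
gripper_force: 40.0
```

Run:
```python
from h import *
print(tool([.5623,-.1777,.04]))
```

```text
tcp [ 0.5584 -0.138   0.1118] tool y yaw -84.42
[ 0.2 40.  71.7]
```

Emit:
drive_tool([
  [[0,30,0,0],[0,40,0,0],[0,40,30,0],[0,40,45,0],[0,40,45,0]],
])

```text
t: 14.13
tcp_pos: [0.561, -0.1759, 0.0651]
tool_rot: [0.999, 0.049, -0.003, -0.002]
force: [0.1, 0.6, -1.3]
finger_gap: 0.381
gripper_force: 40.1
```

Emit:
drive_tool([
  [[0,0,0,0],[0,0,7,0],[0,0,14,0],[0,0,20,0],[0,0,25,0]],
])

```text
t: 14.55
tcp_pos: [0.5635, -0.1782, 0.0435]
tool_rot: [0.999, 0.049, -0.0, 0.0]
force: [-8.4, -1.6, 21.0]
finger_gap: 0.387
gripper_force: 42.4
```

Emit:
drive_tool([
  [[0,0,1,0],[0,0,1.5,0],[0,0,1.5,0]],
])

```text
t: 14.8
tcp_pos: [0.563, -0.1782, 0.0417]
tool_rot: [0.999, 0.049, -0.001, -0.0]
force: [-2.2, -1.3, 1.1]
finger_gap: 0.383
gripper_force: 40.3
```

Run:
```python
from h import *
print(tool([.5623,-.1777,.04]),manip.sense()["force"].round(1))
```

```text
tcp [ 0.563  -0.1782  0.0417] tool y yaw -84.39
[-0.6 -0.5  1.7] [-2.2 -1.3  1.1]
```

It touched the bevel at 21 N and slid in, with the force now low. I ease it toward -x, release, rise, and look.

Emit:
drive_tool([
  [[-0.5,0,0.5,0],[-1,0.3,1,0],[-1,0.3,1,0]],
])

```text
t: 15.05
tcp_pos: [0.5627, -0.1785, 0.0409]
tool_rot: [0.999, 0.049, 0.0, -0.0]
force: [-0.1, 1.6, 1.1]
finger_gap: 0.383
gripper_force: 40.3
```

Emit:
drive_tool([
  [[0,0,0,0],[0,0,0,0],[0,0,0,0],[0,0,-20,0],[0,0,-40,0]],
], jaw=52)

```text
t: 15.47
tcp_pos: [0.5621, -0.1785, 0.0802]
tool_rot: [0.999, 0.049, -0.001, -0.001]
force: [0.7, 0.2, -0.2]
finger_gap: 0.61
gripper_force: 0.0
```

Emit:
drive_tool([
  [[0,0,0,0],[0,0,0,0],[0,0,0,0],[0,0,0,0],[0,0,0,0]],
], jaw=0)

```text
t: 15.88
tcp_pos: [0.5622, -0.1785, 0.0799]
tool_rot: [0.999, 0.049, -0.001, -0.001]
force: [-0.0, 0.1, 1.1]
finger_gap: 0.001
gripper_force: 0.0
```

Run:
```python
from h import *
im,c=shoot("w10"); cv2.imwrite("pics/w10b.png",cv2.resize(im[150:350,160:480],None,fx=2,fy=2)[:,:,::-1])
s=manip.sense(); print(tool([.5623,-.1777,.055]),s["force"].round(1),s["finger_gap"])
```

```text
tcp [ 0.5622 -0.1785  0.08  ] tool y yaw -84.4
[ 0.2 -0.8 25. ] [0.  0.9 0.4] 0.0017465861902436401
```

View pics/w10b.png

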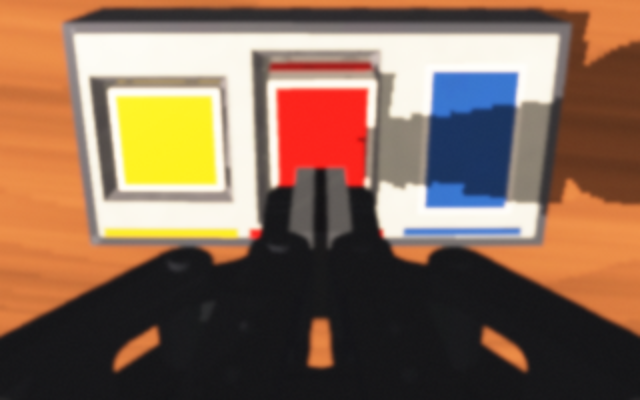

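Yellow (165,140) is flush in its well, and red (322,130) is in its well, square, standing on the springs. I press red.

Emit:
drive_tool([
  [[0,0,10,0],[0,0,18,0],[0,0,23,0],[0,0,26,0],[0,0,29,0]],
])

```text
t: 16.35
tcp_pos: [0.5624, -0.1786, 0.0509]
tool_rot: [0.999, 0.049, -0.001, -0.0]
force: [0.1, -0.2, 0.4]
finger_gap: 0.001
gripper_force: 0.0
```

Emit:
drive_tool([
  [[0,0,2,0],[0,0,4,0],[0,0,6,0],[0,0,8,0],[0,0,9,0]],
])

```text
t: 16.77
tcp_pos: [0.5637, -0.1785, 0.0435]
tool_rot: [0.999, 0.049, 0.001, 0.0]
force: [2.2, 3.4, 6.1]
finger_gap: 0.0
gripper_force: 3.0
```

Emit:
drive_tool([
  [[0,0,1,0],[0,0,2,0],[0,0,3,0],[0,0,3.5,0],[0,0,4,0]],
])

```text
t: 17.18
tcp_pos: [0.5633, -0.1785, 0.0393]
tool_rot: [0.999, 0.049, 0.001, -0.0]
force: [1.5, 3.8, 5.7]
finger_gap: -0.001
gripper_force: 2.8
```

Emit:
drive_tool([
  [[0,0,0.6,0],[0,0,1.2,0],[0,0,1.8,0],[0,0,2.2,0],[0,0,2.2,0]],
])

```text
t: 17.6
tcp_pos: [0.5633, -0.1785, 0.0371]
tool_rot: [0.999, 0.049, 0.001, -0.0]
force: [1.1, 4.3, 5.6]
finger_gap: -0.001
gripper_force: 2.8
```

Emit:
drive_tool([
  [[0,0,0.4,0],[0,0,0.8,0],[0,0,1.2,0],[0,0,1.2,0]],
])

```text
t: 17.93
tcp_pos: [0.5633, -0.1785, 0.0371]
tool_rot: [0.999, 0.049, 0.001, 0.0]
force: [-0.2, 3.8, 12.9]
finger_gap: 0.003
gripper_force: 6.4
```

Red has bottomed at 0.0371 as well. I retreat straight up and verify.

Emit:
drive_tool([
  [[0,0,-10,0],[0,0,-40,0],[0,0,-80,0],[-30,0,-100,0],[-40,0,-100,0]],
])

```text
t: 18.35
tcp_pos: [0.5226, -0.1841, 0.1394]
tool_rot: [0.999, 0.049, 0.002, 0.002]
force: [-1.0, 0.1, 0.3]
finger_gap: 0.007
gripper_force: 0.0
```

Emit:
drive_tool([
  [[0,0,0,0],[0,0,0,0],[0,0,0,0]],
])

```text
t: 18.6
tcp_pos: [0.5229, -0.1828, 0.1343]
tool_rot: [0.999, 0.049, -0.001, -0.0]
force: [0.2, -0.2, -0.4]
finger_gap: 0.002
gripper_force: 0.0
```

Run:
```python
from h import *
im,c=shoot("w11"); cv2.imwrite("pics/w11b.png",cv2.resize(im[50:300,160:480],None,fx=2,fy=2)[:,:,::-1])
for col in("red","yellow","blue"):
    for b in blobs(im,col,300): print(col,wrect(c,b,.037))
```

```text
red (array([ 562.6, -179.1], dtype=float32), array([27.6, 48.3], dtype=float32), 5.6)
yellow (array([ 557.4, -125.3], dtype=float32), array([30.6, 31.9], dtype=float32), 95.5)
blue (array([ 567.4, -231.5], dtype=float32), array([27.5, 49.3], dtype=float32), 5.6)
```

View pics/w11b.png

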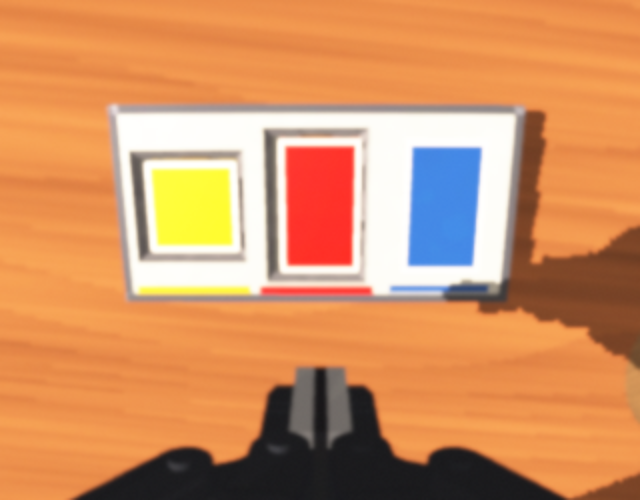

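Yellow (crop 190,207) and red (320,205) sit flush, like the blue pan, and centred within about 1.5 mm. I hand it in.

```bash
python3 -c "
from station import manip
print(manip.sign_off())"
```

```text
the job is handed in; nothing more can be done
None
```

The red and yellow pans are both pressed home, flush and centred within about 1.5 mm in their wells; final presses read about 13 N and the jars, tape roll and figurine were never approached closely, though I didn't re-measure them. The job is handed in at about 18.6 s, and the hand-in returned no verdict.

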